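Nip a freshly glued notepad in the lever press

TASK

Stand the glue bottle that was left on the press bed back upright in the empty half of its grey tray. Then lay the pink notepad flat on the press bed, black glued edge first, pushed square against the steel back stop and centred under the red foot, and nip it: squeeze the red release button in the grip, swing the lever all the way down to its stop and let go so that it latches in the lowest notch. Leave everything else on the table where it is.

Things in the scene. Friction and masses are not known exactly. Their poses are not given: they have to be found in the camera images.
- press: fixed grey C-frame lever press. Origin: centre of its underside; x points away from the operator into the throat, y to the left, z up. Base 240 x 170 mm (x, y), steel bed at z = 30 mm, open above for x < 0. Head over the bed at x > 3, |y| < 45, z 107 to 185; column x > 55; rack bar up to z = 250 at (22, 0). Black lines on the bed at y = +-34 mm
- press_stop (a point): middle of the front face of the press's steel back stop (a plate 100 mm wide in y, 32 mm high), at the level of the bed surface: (45, 0, 30) mm in the press frame; same axes as the press
- press_foot: red presser foot with rubber face, 40 (x) x 110 (y) x 14 mm, sprung, carried by the rack; origin: centre of its underside, which is 43 mm above the bed when the lever is up; the rack lowers it 19 mm per rad of lever. Above the press x range 2 to 42 mm
- press_lever (a joint): lever angle, rad. 0: upright (open), latched; grows as it swings down towards the operator (press -x) to its stop at 1.2, where the pin drops into the lowest notch. Hinge along press y through (53, -85, 145) mm of the press frame. Locked while the button is out; a notch at 0.6 also catches it if let go there. Takes 4 to 8 N at the grip
- press_button (a joint): red oblong push button in the lever's grip, metres pressed: 0 out, 0.007 fully in (the pin is clear of the notch from 0.0055 on). Spring 4.5 N at rest to 11 N fully in. It springs out fully only when the pin sits in a notch
- press_grip (a point): centre of the black grip at the button, 160 mm from the hinge, moving with the lever: z along the lever to the tip (25 mm on), y along press y, x away from the operator when upright. Grip 26 mm thick (y), 30 mm (x). The button, 36 mm long, 20 mm wide, stands 8 mm proud of the outer (-y) side: 34 mm over both, 27 mm pressed. Pinching along y presses it
- pink_pad_mid (a point): centre of the notepad with the PINK cover: rigid glued block 140 (x) x 60 (y) x 25 (z) mm, 0.12 to 0.24 kg, lying flat; x points to its black-taped glued edge (the head), z up
- pink_pad_head (a point): middle of the head face of the pink pad, 70 mm from its centre along its x
- glue_bottle_mid (a point): centre of the white glue bottle with orange cap, half-way up: 126 mm tall, body 50 mm diameter up to 68 mm; cap 30 mm diameter from 84 to 118 mm above its foot (21 to 55 mm above this point), short nozzle on top; 0.11 to 0.22 kg; z up. Stands on the press bed
- glue_tray: fixed grey open tray 110 (x) x 180 (y) x 30 mm high, walls 4 mm, floor 4 mm, divided across the middle into two halves along y; origin: centre of its underside. The +y half (centre at y = +45 mm) is empty and is the bottle's place, the -y half holds the brush jar
- tray_spot (a point): centre of the floor of the tray's empty half (free floor 102 x 84 mm), 4 mm above the table
- brush_jar: bystander: green glass jar 64 mm diameter with brushes, 122 mm tall, in the other half of the tray; origin: centre of its underside
- blue_pad_mid (a point): bystander: a notepad of the same size with a BLUE cover, origin at its centre
- tape_roll: bystander: roll of brown tape lying flat, 100 mm diameter, 36 mm high; origin: centre of its underside
- ink_tin: bystander: green ink tin 92 mm diameter, 62 mm high; origin: centre of its underside
- brayer: bystander: hand roller 180 mm long, 114 mm wide at the roller, 40 mm high; origin under its neck
- mug: bystander: blue mug 82 mm diameter, 92 mm tall; origin: centre of its underside
- stamp: bystander: self-inking stamp, grey with yellow top, 36 x 52 mm, standing 80 mm tall between the pads and the press; origin: centre of its underside
- black_bottle: bystander: black bottle 42 mm diameter, 150 mm tall, behind the pads; origin: centre of its underside
Mind the look-alikes: they are no part of the job. Leave any turquoise look-alike of the part that bears pink_pad_mid alone. What is shaped like the part that bears glue_bottle_mid but purple is not meant.

How it is judged:
By the outcome, as a careful person would: the job done as asked, in the order asked, and still so for the second after the job is handed in, with the robot touching nothing.
It also fails if it takes over 66 s, if anything falls off the work surface, if the arm or the gripper's body presses on something with over 40 N, if the wrist force passes 120 N, or if a joint passes its speed limit or range.

ROBOT

A 6-joint arm with a two-finger parallel gripper is mounted at the origin on the work surface. World frame = base frame: x ahead of the robot, y to its left, z up, the work surface at z = 0. Lengths are in m, angles in rad, forces in N, time in s.
With the tool pointing down it reaches from about 0.3 to 0.875 m from the base axis. Payload 6.4 kg.
Tool frame: the origin (TCP) lies midway between the tips of the shut fingers; the grasp point (between the pads) lies 19 mm behind it; z points along the fingers, y is the line along which they close (so a half turn about z gives the same grasp; the last joint's range is limited). The gripper opens to 85 mm and grips with 20 to 120 N. Pads are 22 mm wide; open, the fingers measure 114 mm over their backs; the gripper's body (76 mm by 85 mm) begins 54 mm behind the grasp point. The pads swing forward as they close: fully open they stand 13 mm farther back than shut.
Start: joints at [-1.308, 0.181, 1.607, -0, 1.354, -0.206], TCP at [0.26, -0.513, 0.209] pointing down, gripper open.
Joint ranges: [-2.99, 2.99], [-0.89, 2.07], [0.3, 2.58], [-1.14, 4.28], [0, 2.63], [-3.12, 3.12]. Speed limits (rad/s): [2.57, 2.57, 3.01, 3.14, 3.14, 3.14].

INTERFACE

Orientations are given as a unit quaternion [w, x, y, z].
In Python, from bench import status, camera, ctrl gives the robot as it stands. The module is installed in compiled form; this text tells all that it offers.
- The arm moves only by the shell command python3 -m handwheel 'ROWS'. ROWS is JSON, a list that holds one entry, the list of rows, each a list of 7 numbers: the opening, from -1 (shut) to 1 (fully open), then the shift along the tool's x, y, z in cm, then the turn, a rotation vector about the tool's x, y, z in degrees. A call has 1 to 10 rows; each row is the pose to reach, as a shift and turn from the pose commanded when the call began, along the tool's axes at that moment; what a row does not reach only later rows make up. A row lasts 1/8 s, in which the tool goes at most 62.5 mm and 10.7 degrees, less where a joint would pass 70% of its speed; a pose out of reach is approached as far as the arm can. A call with a gripper value outside its range is refused whole. The fingers move at their own pace and stop on an object; the grip force is fixed at half the most. Time passes only in rows, so rows that repeat a pose let the fingers close. It gives the time, the measured TCP pose, the force, the opening and the grip force at its end, in the units of the state.
- status.get_obs(): the state, without advancing time (a new reading comes with each control period).
- camera(name): name is "scene" or "top" or "wrist"; returns a dict with "frame" (420x560x3 uint8, blue, green, red), "depth" (420x560 float32, m along the optical axis (not along the pixel's ray), 0 where there is no reading), "fx", "fy", "cx", "cy" (pixels), "extrinsics" (4x4, takes a point from camera to world coordinates); the wrist camera has in their place "hand_eye" (4x4, takes a point from camera to tool coordinates, whose origin is the TCP and whose axes are the flange's). Camera axes: x right, y down, z forward; pixel columns grow to the right and rows downward; lengths in m; the calibration is good to about 2 mm. A picture is of the moment at which its call begins: read the wrist's pose just before it.
- ctrl.hand_in(): hands the job in; it is judged then, once.
The state is a dict: "time_s": time; "q": joint angles; "dq": joint speeds; "joint_efforts": joint torques, N m; "eef_pos": TCP position; "eef_rot": TCP orientation; "wrist_force": force on the tool from outside, world axes, zero at the start; "torque": the same for the moment, N m; "opening": opening from 0.0 (shut) to 1.0 (fully open); "grasp_force": force on a finger pad.
Only numpy, scipy, OpenCV 4.12 (cv2) and the standard library are available. Lean on these libraries where they do the work, as an engineer would, in place of code of your own. Each camera call takes 0.05 s, during which the arm holds its last target. There are 200 camera calls.

## Working session

There is one attempt and no reset: what is moved stays moved. The work goes in short steps, Python scripts to look and compute and a shell command to move; the robot and the scene stay as the last step left them, time stands still between calls to the robot, and variables do not carry over. Pictures are saved under pics/ and viewed, at most 13 in all, crops included, and the job is handed in when it is done.

```bash
mkdir -p pics; cat > h.py <<'E'
import numpy as np, cv2
from scipy.spatial.transform import Rotation as R
from bench import status, camera, ctrl
def rot(q): return R.from_quat([q[1],q[2],q[3],q[0]]).as_matrix()
def pose():
    s=status.get_obs(); T=np.eye(4); T[:3,:3]=rot(s['eef_rot']); T[:3,3]=s['eef_pos']; return T
def snap(n):
    T=pose(); c=camera(n); E=c['extrinsics'] if 'extrinsics' in c else T@np.array(c['hand_eye'])
    d=c['depth']; v,u=np.mgrid[:420,:560]
    P=np.stack([(u-c['cx'])/c['fx']*d,(v-c['cy'])/c['fy']*d,d,np.ones_like(d)],-1)@np.array(E).T
    return c['frame'],d,P[...,:3],c,np.array(E)
E
python3 - <<'E'
from h import *
print(status.get_obs())
for n in('scene','top'):
    f,d,P,c,E=snap(n); cv2.imwrite(f'pics/{n}0.png',cv2.resize(f,(784,588))); np.savez(f'{n}0.npz',f=f,P=P); print(n,E.round(3),c['fx'])
E
```

```text
{'time_s': 0.0, 'q': array([-1.30826448e+00,  1.81535280e-01,  1.60802749e+00,  6.30178780e-06,
        1.35376200e+00, -2.06317490e-01]), 'dq': array([-0.00123912,  0.00108214, -0.00011576,  0.00015147,  0.00034828,
        0.00053892]), 'joint_efforts': array([-5.87456980e-04, -4.44870436e+01, -3.51334476e+01, -4.14544538e-04,
        9.03164124e-03,  4.22672969e-06]), 'eef_pos': array([ 0.25967253, -0.5123678 ,  0.20847799]), 'eef_rot': array([-8.65801922e-04,  9.72647936e-01,  2.32282678e-01, -2.12640563e-05]), 'wrist_force': array([ 0.49321943, -0.18630385, -0.49571671]), 'torque': array([-0.06562841,  0.00362247, -0.01876687]), 'grasp_force': 0.0, 'opening': 0.9964019076219256}
scene [[-0.312  0.596 -0.74   1.435]
 [ 0.95   0.196 -0.244  0.314]
 [-0.    -0.779 -0.627  1.001]
 [ 0.     0.     0.     1.   ]] 497.88089449219257
top [[-0.019 -0.999  0.051  0.439]
 [-1.     0.02   0.014 -0.018]
 [-0.015 -0.051 -0.999  1.283]
 [ 0.     0.     0.     1.   ]] 450.3454514859592
```

View pics/scene0.png

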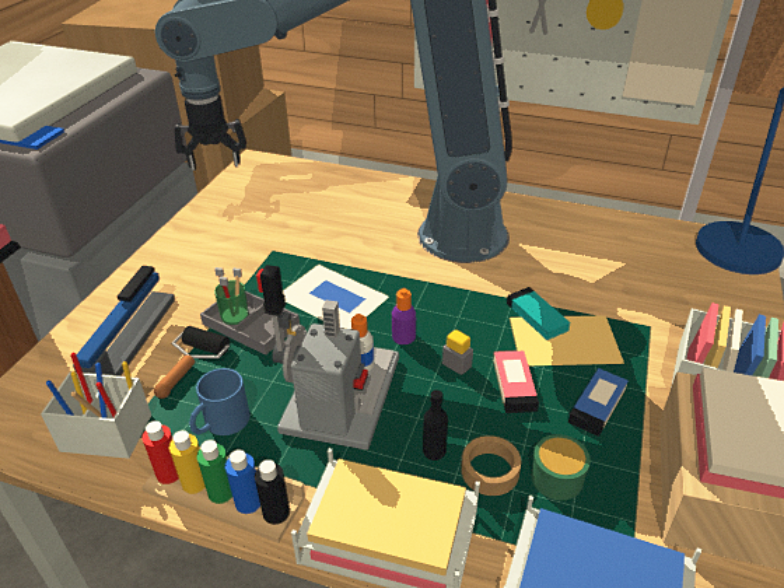

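View pics/top0.png

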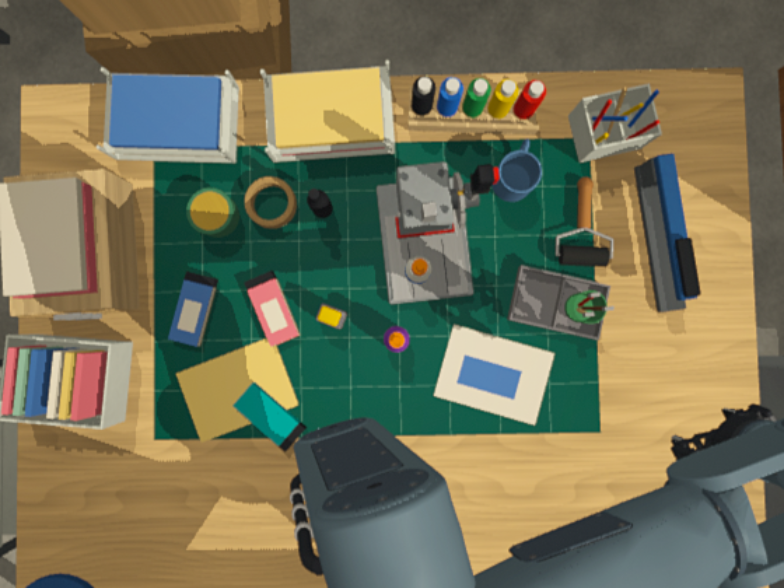

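The press is centre-top with the white/orange bottle on its bed at (419,267) in the top view. The pink pad is at (272,310) with its black head up and left, the tray at (560,300) with its empty half on the left, and the lever grip at (485,178). I'll enlarge a crop for exact pixels.

```bash
python3 - <<'E'
from h import *
z=np.load('top0.npz'); f,P=z['f'],z['P']
cv2.imwrite('pics/crop1.png',cv2.resize(f[105:265,170:440],None,fx=2.9,fy=2.9,interpolation=cv2.INTER_CUBIC))
hsv=cv2.cvtColor(f,cv2.COLOR_BGR2HSV)
X,Y,Z=P[...,0],P[...,1],P[...,2]
def rep(n,m):
    p=P[m]; r=cv2.minAreaRect((p[:,:2]*1000).astype(np.float32)); print(n,m.sum(),p.mean(0).round(4),r)
u=np.arange(560)[None,:]+0*Z; v=np.arange(420)[:,None]+0*Z
box=lambda a,b,c,d:(u>=a)&(u<=b)&(v>=c)&(v<=d)
rep('pinkpad',box(168,222,188,255)&(Z>.015)&(Z<.035))
rep('bed',box(262,342,125,222)&(Z>.022)&(Z<.038))
rep('tray rim',box(358,442,182,248)&(Z>.022)&(Z<.036))
rep('cap',box(285,312,175,200)&(Z>.135)&(Z<.155))
rep('jar',box(400,442,200,235)&(Z>.06))
rep('head',box(275,330,110,165)&(Z>.175)&(Z<.2))
rep('grip',box(325,365,110,145)&(Z>.22))
rep('stamp',box(222,250,212,240)&(Z>.06))
rep('purple',box(268,300,228,255)&(Z>.06))
E
```

```text
pinkpad 1094 [0.4676 0.2249 0.0258] ((467.88946533203125, 225.51608276367188), (140.83670043945312, 60.90737533569336), 21.621084213256836)
bed 2973 [ 0.565  -0.0796  0.0298] ((598.6882934570312, -84.22041320800781), (239.2321319580078, 169.56271362304688), 5.2290568351745605)
tray rim 616 [ 0.4849 -0.3627  0.0296] ((497.2969665527344, -356.3707275390625), (182.1378173828125, 170.4495086669922), 76.31391906738281)
cap 87 [ 0.5346 -0.0676  0.1488] ((534.75390625, -68.47416687011719), (28.196388244628906, 28.19864845275879), 88.74622344970703)
jar 279 [ 0.4571 -0.3849  0.1105] ((460.0692443847656, -222.41690063476562), (407.3001708984375, 61.36719512939453), 88.95020294189453)
head 1593 [ 0.6587 -0.0812  0.1859] ((659.000244140625, -89.02979278564453), (112.6065902709961, 110.78834533691406), 5.41867733001709)
grip 392 [ 0.6536 -0.1596  0.3117] ((563.72705078125, -88.8436050415039), (42.0869140625, 283.8234558105469), 52.13125228881836)
stamp 169 [0.4497 0.1013 0.1014] ((438.94970703125, 54.614463806152344), (142.27955627441406, 32.36566162109375), 77.05247497558594)
purple 270 [ 0.4043 -0.0233  0.1205] ((403.6293640136719, -22.995590209960938), (52.02381134033203, 48.196048736572266), 50.35303497314453)
```

View pics/crop1.png

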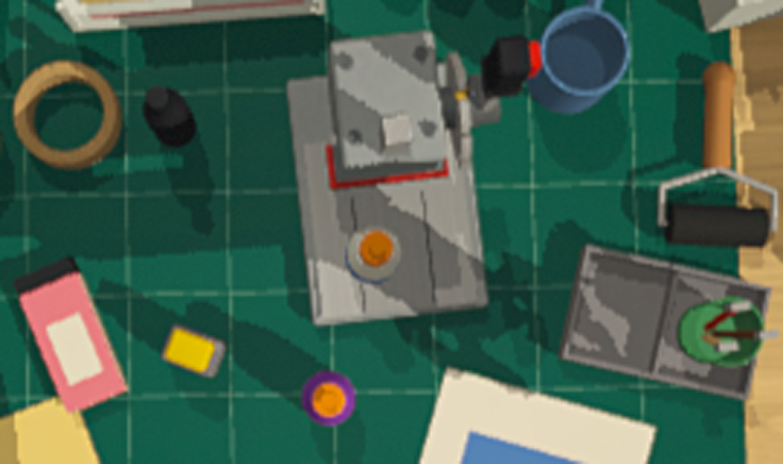

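The crop shows the press bed's front corners at (318,322) and (486,305). The tray corners are at (585,247), (770,292), (750,397) and (563,355), with the jar in the right half. The measured sizes match those given. Next I compute the frames and the first move.

```bash
cat >> h.py <<'E'
th=np.radians(5.23); PR=R.from_euler('z',th).as_matrix(); P0=np.array([.5987,-.0842,0])
def press(x,y,z): return P0+PR@np.array([x,y,z])/1000
def tool(yaw,tilt=0):
    # tool x at yaw, z down; tilt (deg) turns about press-y-like axis so fingers point forward (+x of yaw)
    return R.from_euler('z',yaw,degrees=True)*R.from_euler('y',-tilt,degrees=True)*R.from_euler('x',180,degrees=True)
def to(p,yaw,tilt=0,T=None):
    T=pose() if T is None else T; A=T[:3,:3]
    s=A.T@(np.array(p)-T[:3,3])*100; w=R.from_matrix(A.T@tool(yaw,tilt).as_matrix()).as_rotvec(degrees=True)
    print('now',T[:3,3].round(4),'->',np.round(p,4),'row:',s.round(2),w.round(2))
E
python3 - <<'E'
from h import *
f,d,P,c,E=snap('top')
def ray(px,py,z):
    u,v=170+(px+.5)/2.9-.5,105+(py+.5)/2.9-.5
    r=E[:3,:3]@np.array([(u-c['cx'])/c['fx'],(v-c['cy'])/c['fy'],1]); o=E[:3,3]; return o+r*(z-o[2])/r[2]
K=[ray(*p,.03) for p in((585,247),(770,292),(750,397),(563,355))]
print(np.round(K,4),[np.linalg.norm(K[i]-K[(i+1)%4]).round(4) for i in range(4)])
o=np.mean(K,0); y=(K[0]+K[3]-K[1]-K[2]);y/=np.linalg.norm(y); yaw=np.degrees(np.arctan2(y[1],y[0]))-90
print('tray',o,'yaw',yaw,'spot',o+.045*y,'place',o+.050*y)
print('grip expected',press(53,-85,305)); m=np.load('top0.npz'); 
Q=P[...,:]; k=(Q[...,2]>.3)&(Q[...,2]<.345)&(abs(Q[...,0]-.655)<.06)&(abs(Q[...,1]+.165)<.06)
q=Q[k]; print(k.sum(),q.mean(0), ((q-P0)@PR).min(0),((q-P0)@PR).max(0),np.median(q[:,2]))
b=[.535,-.068]
to(b+[.24],5.23); to(b+[.114],5.23)
E
```

```text
[[ 0.5426 -0.2734  0.03  ]
 [ 0.4959 -0.4483  0.03  ]
 [ 0.3963 -0.4257  0.03  ]
 [ 0.4396 -0.2494  0.03  ]] [np.float64(0.181), np.float64(0.1022), np.float64(0.1815), np.float64(0.1058)]
tray [ 0.46861255 -0.34920771  0.03      ] yaw -14.376891446589696 spot [ 0.47978601 -0.30561696  0.03      ] place [ 0.48102751 -0.30077354  0.03      ]
grip expected [ 0.65922744 -0.16401497  0.305     ]
239 [ 0.65748229 -0.16476854  0.32551043] [ 0.03802164 -0.10603798  0.30001369] [ 0.06856917 -0.07152142  0.33518919] 0.3285124883645163
now [ 0.2597 -0.5125  0.2087] -> [ 0.535 -0.068  0.24 ] row: [ 44.64 -27.22  -3.08] [-0.08 -0.   21.63]
now [ 0.2597 -0.5125  0.2087] -> [ 0.535 -0.068  0.114] row: [ 44.64 -27.2    9.52] [-0.08 -0.   21.63]
```

```bash
python3 -m handwheel '[[[1,44.6,-27.2,-3.1,0,0,21.6],[1,44.6,-27.2,-3.1,0,0,21.6],[1,44.6,-27.2,-3.1,0,0,21.6],[1,44.6,-27.2,-3.1,0,0,21.6],[1,44.6,-27.2,-3.1,0,0,21.6],[1,44.6,-27.2,-3.1,0,0,21.6],[1,44.6,-27.2,-3.1,0,0,21.6],[1,44.6,-27.2,-3.1,0,0,21.6],[1,44.6,-27.2,-3.1,0,0,21.6],[1,44.6,-27.2,-3.1,0,0,21.6]]]'
python3 - <<'E'
from h import *
f,d,P,c,E=snap('wrist'); cv2.imwrite('pics/w1.png',f)
k=(P[...,2]>.135)&(P[...,2]<.15)&(abs(P[...,0]-.535)<.04)&(abs(P[...,1]+.068)<.04)
print(k.sum(),P[k].mean(0),cv2.minAreaRect((P[k][:,:2]*1000).astype(np.float32)))
to([.535,-.068,.115],5.23)
E
```

```text
time_s: 1.4
eef_pos: [0.5352, -0.067, 0.2401]
eef_rot: [-0.0, 0.999, 0.048, -0.0]
wrist_force: [0.1, -0.2, 0.1]
opening: 1.0
grasp_force: 0.0
633 [ 0.54006752 -0.06723536  0.14735133] ((538.0863647460938, -67.38490295410156), (29.053213119506836, 29.34024429321289), 77.27169036865234)
now [ 0.5347 -0.0682  0.24  ] -> [ 0.535 -0.068  0.115] row: [ 0.04 -0.02 12.5 ] [0.   0.05 0.14]
```

```bash
python3 -m handwheel '[[[1,0.2,0,5,0,0,0],[1,0.2,0,10,0,0,0],[1,0.2,0,12.5,0,0,0],[1,0.2,0,12.5,0,0,0],[-1,0.2,0,12.5,0,0,0],[-1,0.2,0,12.5,0,0,0],[-1,0.2,0,12.5,0,0,0],[-1,0.2,0,12.5,0,0,0],[-1,0.2,0,12.5,0,0,0],[-1,0.2,0,12.5,0,0,0]]]'; python3 - <<'E'
from h import *
T=pose(); U=T.copy(); U[2,3]+=.14
p=[.481,-.301]
print(T[:3,3]); to(p+[.255],-14.4,T=U); to(p+[.255],75.6,T=U)
E
```

```text
time_s: 2.7
eef_pos: [0.5378, -0.0691, 0.117]
eef_rot: [0.001, 0.999, 0.046, 0.001]
wrist_force: [-2.2, -0.8, 5.4]
opening: 0.311
grasp_force: 58.7
[ 0.5378018  -0.06905432  0.11697396]
now [ 0.5378 -0.0691  0.257 ] -> [ 0.481 -0.301  0.255] row: [-7.79 22.57  0.21] [ 0.06 -0.14 19.67]
now [ 0.5378 -0.0691  0.257 ] -> [ 0.481 -0.301  0.255] row: [-7.79 22.57  0.21] [ 1.500e-01 -6.000e-02 -7.033e+01]
```

```bash
python3 -m handwheel '[[[-1,0,0,-5,0,0,0],[-1,0,0,-10,0,0,0],[-1,0,0,-14,0,0,0],[-1,-7.8,22.6,-14,0,0,-70],[-1,-7.8,22.6,-14,0,0,-70],[-1,-7.8,22.6,-14,0,0,-70],[-1,-7.8,22.6,-14,0,0,-70],[-1,-7.8,22.6,-14,0,0,-70],[-1,-7.8,22.6,-14,0,0,-70],[-1,-7.8,22.6,-14,0,0,-70]]]'; python3 -m handwheel '[[[-1,0,0,0,0,0,0],[-1,0,0,0,0,0,0]]]'; python3 - <<'E'
from h import *
f,d,P,c,E=snap('scene'); cv2.imwrite('pics/s2.png',cv2.resize(f[140:290,110:310],None,fx=4,fy=4))
to([.481,-.301,.091],75.6)
E
```

```text
time_s: 3.95
eef_pos: [0.4794, -0.3009, 0.255]
eef_rot: [-0.0, 0.79, 0.612, -0.0]
wrist_force: [-0.2, 0.6, -1.6]
opening: 0.314
grasp_force: 59.9
time_s: 4.2
eef_pos: [0.4798, -0.3006, 0.2553]
eef_rot: [-0.0, 0.793, 0.609, -0.0]
wrist_force: [-0.5, 0.7, -1.2]
opening: 0.316
grasp_force: 59.9
now [ 0.4799 -0.3006  0.2553] -> [ 0.481 -0.301  0.091] row: [-1.000e-02  1.200e-01  1.643e+01] [-0.   -0.   -0.47]
```

View pics/s2.png

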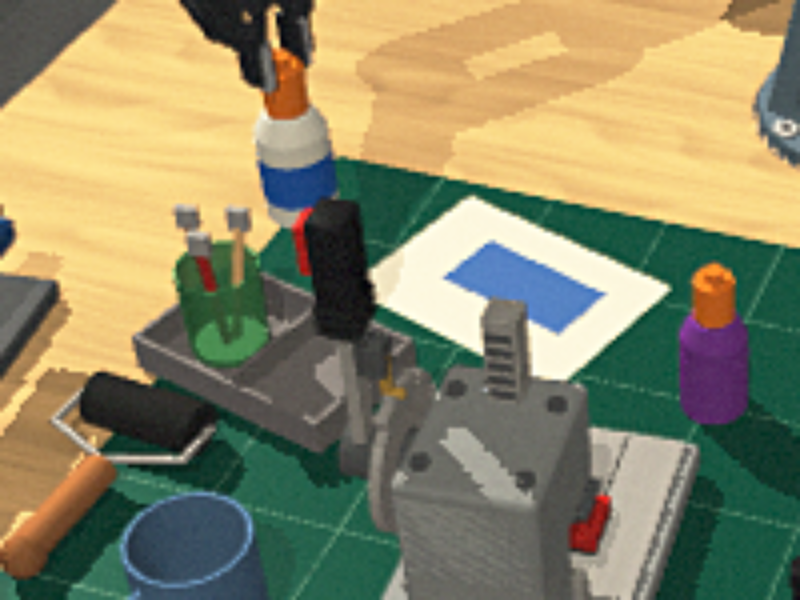

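The bottle hangs upright in the grip at (295,150), clear of the jar and brushes at (220,290). I'll lower it now.

```bash
python3 -m handwheel '[[[-1,0,0.1,5,0,0,0],[-1,0,0.1,10,0,0,0],[-1,0,0.1,14,0,0,0],[-1,0,0.1,15.5,0,0,0],[-1,0,0.1,16,0,0,0],[-1,0,0.1,16.3,0,0,0],[-1,0,0.1,16.3,0,0,0]]]'
```

```text
time_s: 5.12
eef_pos: [0.4816, -0.3018, 0.0938]
eef_rot: [0.001, 0.792, 0.611, 0.0]
wrist_force: [0.3, -0.2, -1.8]
opening: 0.314
grasp_force: 59.9
```

```bash
python3 -m handwheel '[[[-1,0,0,0.2,0,0,0],[-1,0,0,0.3,0,0,0],[-1,0,0,0.3,0,0,0]]]'; 
```

```text
time_s: 5.5
eef_pos: [0.4815, -0.3019, 0.091]
eef_rot: [0.001, 0.792, 0.611, 0.0]
wrist_force: [-1.6, 0.9, 5.3]
opening: 0.315
grasp_force: 60.8
```

```bash
python3 -m handwheel '[[[1,0,0,0,0,0,0],[1,0,0,0,0,0,0],[1,0,0,0,0,0,0],[1,0,0,0,0,0,0],[1,0,0,-5,0,0,0],[1,0,0,-10,0,0,0],[1,0,0,-16,0,0,0],[1,0,0,-16,0,0,0]]]'; python3 - <<'E'
from h import *
f,d,P,c,E=snap('wrist'); cv2.imwrite('pics/w2.png',f)
to([.431,.211,.2],21.6)
E
```

```text
time_s: 6.5
eef_pos: [0.4833, -0.3033, 0.2557]
eef_rot: [0.006, 0.792, 0.611, 0.001]
wrist_force: [-0.1, -0.3, -0.9]
opening: 1.004
grasp_force: 0.0
now [ 0.482  -0.3022  0.2523] -> [0.431 0.211 0.2  ] row: [ 48.35 -18.01   5.  ] [3.500e-01 1.000e-02 5.366e+01]
```

View pics/w2.png

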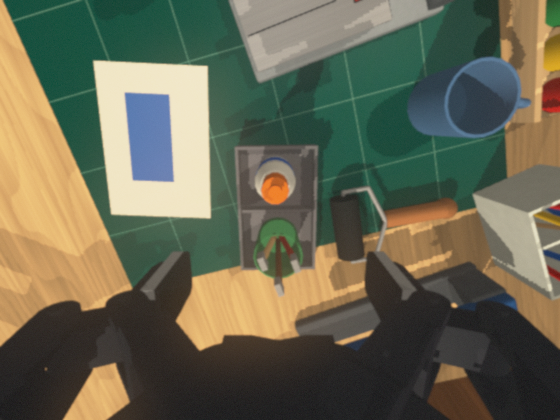

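The bottle stands upright in the empty half at (275,180). On to the pink pad.

```bash
python3 -m handwheel '[[[1,48.4,-18,5,0,0,53.7],[1,48.4,-18,5,0,0,53.7],[1,48.4,-18,5,0,0,53.7],[1,48.4,-18,5,0,0,53.7],[1,48.4,-18,5,0,0,53.7],[1,48.4,-18,5,0,0,53.7],[1,48.4,-18,5,0,0,53.7],[1,48.4,-18,5,0,0,53.7],[1,48.4,-18,5,0,0,53.7],[1,48.4,-18,5,0,0,53.7]]]'; python3 - <<'E'
from h import *
f,d,P,c,E=snap('wrist'); cv2.imwrite('pics/w3.png',f); Z=P[...,2]
L=(P-np.array([.4679,.2255,0]))@R.from_euler('z',21.6,degrees=True).as_matrix()
k=(Z>.017)&(Z<.035)&(abs(L[...,0])<.085)&(abs(L[...,1])<.05)
r=cv2.minAreaRect((P[k][:,:2]*1000).astype(np.float32)); print(k.sum(),r,np.median(Z[k]))
to([.431,.211,.002],21.6)
E
```

```text
time_s: 7.8
eef_pos: [0.4278, 0.2147, 0.1972]
eef_rot: [-0.0, 0.982, 0.189, -0.002]
wrist_force: [1.5, -0.2, 0.2]
opening: 1.002
grasp_force: 0.0
6639 ((470.328369140625, 226.00067138671875), (139.94003295898438, 60.17097091674805), 21.75900650024414) 0.025312010653429584
now [0.4284 0.2133 0.1976] -> [0.431 0.211 0.002] row: [ 0.23  0.32 19.56] [-0.02  0.2   0.12]
```

```bash
python3 -m handwheel '[[[1,0,0,5,0,0,0],[1,0,0,11,0,0,0],[1,0,0,15,0,0,0],[1,0,0,18,0,0,0],[1,0,0,19,0,0,0],[1,0,0,19,0,0,0]]]'; python3 -c "
from h import *
to([.431,.211,.001],21.7)"
```

```text
time_s: 8.6
eef_pos: [0.4297, 0.2119, 0.0091]
eef_rot: [0.0, 0.982, 0.186, -0.001]
wrist_force: [-0.4, -0.5, 1.4]
opening: 1.004
grasp_force: 0.0
now [0.4297 0.2119 0.0091] -> [0.431 0.211 0.001] row: [0.08 0.13 0.81] [-0.01  0.07 -0.21]
```

```bash
python3 -m handwheel '[[[1,0.1,0.1,0.8,0,0,0],[1,0.1,0.1,0.8,0,0,0],[-1,0.1,0.1,0.8,0,0,0],[-1,0.1,0.1,0.8,0,0,0],[-1,0.1,0.1,0.8,0,0,0],[-1,0.1,0.1,0.8,0,0,0],[-1,0.1,0.1,0.8,0,0,0]]]'; python3 -c "
from h import *
T=pose();c=np.array([.4692,.2258]); d=R.from_euler('z',-21.75,degrees=True).apply([*(T[:2,3]-c),0]); print('local',d, T[:3,3])
U=T.copy();U[2,3]+=.12
to(press(-130,d[1]*1000,130),5.23,T=U)"
```

```text
time_s: 9.48
eef_pos: [0.4333, 0.2129, 0.0031]
eef_rot: [-0.0, 0.982, 0.187, 0.002]
wrist_force: [-0.2, 0.4, 10.2]
opening: 0.001
grasp_force: 4.9
local [-0.03812649  0.00128002  0.        ] [0.43331343 0.21286084 0.00313916]
now [0.4333 0.2129 0.1231] -> [ 0.4691 -0.0948  0.13  ] row: [-7.97 29.93 -0.7 ] [-0.   -0.24 16.33]
```

```bash
python3 - <<'E'
from h import *
f,d,P,c,E=snap('wrist'); g,*_=snap('scene')
a=cv2.resize(g[210:310,310:470],(480,300)); b=cv2.resize(f,(400,300))
cv2.imwrite('pics/m3.png',np.hstack([a,b])[:,:800])
E
```

```text
(no output)
```

View pics/m3.png

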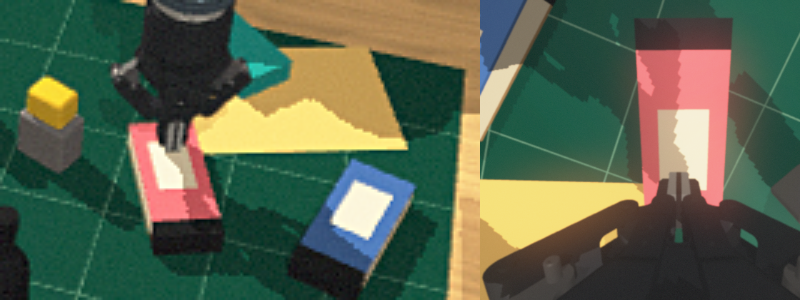

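The fingers are shut at the tail end of the pad, at (680,185) in the wrist half, so the grasp missed. I'll measure whether the pad moved.

```bash
python3 -m handwheel '[[[-1,0,0,-4,0,0,0],[-1,0,0,-10,0,0,0],[1,0,0,-15,0,0,0],[1,0,0,-15,0,0,0],[1,0,0,-15,0,0,0],[1,0,0,-15,0,0,0],[1,0,0,-15,0,0,0]]]'; python3 - <<'E'
from h import *
f,d,P,c,E=snap('wrist'); Z=P[...,2]
L=(P-np.array([.4679,.2255,0]))@R.from_euler('z',21.6,degrees=True).as_matrix()
k=(Z>.017)&(Z<.035)&(abs(L[...,0])<.105)&(abs(L[...,1])<.055)
r=cv2.minAreaRect((P[k][:,:2]*1000).astype(np.float32)); print(k.sum(),r,np.median(Z[k]))
print(c.keys(), np.array(c['hand_eye']).round(3)); print(pose()[:3,3], status.get_obs()['opening'])
# finger tips: nearest depth pixels in tool frame
T=pose(); q=(P-T[:3,3])@T[:3,:3]; m=(d>0)&(abs(q[...,2])<.06)&(abs(q[...,1])<.07)&(abs(q[...,0])<.03)
print(m.sum(), q[m].max(0),q[m].min(0))
E
```

```text
time_s: 10.45
eef_pos: [0.4303, 0.212, 0.15]
eef_rot: [0.0, 0.982, 0.187, -0.001]
wrist_force: [0.9, 0.2, 0.5]
opening: 0.997
grasp_force: 0.0
8859 ((470.4183654785156, 226.05960083007812), (139.75978088378906, 60.092430114746094), 21.737560272216797) 0.02532803718016885
dict_keys(['frame', 'depth', 'fx', 'fy', 'cx', 'cy', 'hand_eye']) [[-0.    -0.964 -0.264  0.066]
 [ 1.    -0.     0.001 -0.001]
 [-0.001 -0.264  0.964 -0.165]
 [ 0.     0.     0.     1.   ]]
[0.43048701 0.2120475  0.1502553 ] 0.9973298599671301
2753 [ 0.01112678  0.05512616 -0.03338037] [-0.01237975 -0.0579195  -0.05999785]
```

The pad has not moved, so the fingers closed above it. Depth shows the open tips about 33 mm behind the TCP, and shut about 22 mm behind. That means I need to go roughly 22 mm deeper, watching the force.

```bash
python3 -m handwheel '[[[1,0.2,0.1,5,0,0,0],[1,0.2,0.1,10,0,0,0],[1,0.2,0.1,14,0,0,0],[1,0.2,0.1,15.5,0,0,0],[1,0.2,0.1,16,0,0,0],[1,0.2,0.1,16,0,0,0]]]'; python3 -m handwheel '[[[1,0,0,0.3,0,0,0],[1,0,0,0.6,0,0,0],[1,0,0,0.9,0,0,0],[1,0,0,0.9,0,0,0]]]'
```

```text
time_s: 11.25
eef_pos: [0.4344, 0.2123, -0.0077]
eef_rot: [-0.0, 0.982, 0.187, 0.001]
wrist_force: [-0.2, 0.4, -0.0]
opening: 0.999
grasp_force: 0.0
time_s: 11.75
eef_pos: [0.4332, 0.212, -0.0178]
eef_rot: [0.0, 0.982, 0.187, -0.0]
wrist_force: [0.4, -0.3, -0.7]
opening: 1.003
grasp_force: 0.0
```

```bash
python3 -m handwheel '[[[-1,0,0,0,0,0,0],[-1,0,0,0,0,0,0],[-1,0,0,0,0,0,0],[-1,0,0,0,0,0,0],[-1,0,0,0,0,0,0]]]'; python3 -c "
from h import *
T=pose();c=np.array([.4704,.2260]); d=R.from_euler('z',-21.75,degrees=True).apply([*(T[:2,3]-c),0]); print('local',d, T[:3,3])
U=T.copy();U[2,3]+=.10
to(press(-130,d[1]*1000,80),5.23,T=U)"
```

```text
time_s: 12.38
eef_pos: [0.4339, 0.212, -0.0171]
eef_rot: [0.0, 0.982, 0.187, 0.0]
wrist_force: [-1.0, -0.9, 5.0]
opening: 0.687
grasp_force: 64.9
local [-0.03911725  0.00056943  0.        ] [ 0.43385652  0.2120337  -0.0171336 ]
now [0.4339 0.212  0.0829] -> [ 0.4692 -0.0955  0.08  ] row: [-8.01 29.9   0.29] [ 1.000e-02 -4.000e-02  1.633e+01]
```

```bash
python3 -m handwheel '[[[-1,0,0,-3,0,0,0],[-1,0,0,-9,0,0,0],[-1,0,0,-15,0,0,0],[-1,0,0,-17,0,0,0],[-1,-3,10,-17,0,0,5.5],[-1,-6,20,-17,0,0,11],[-1,-8.3,29.9,-17,0,0,16.3],[-1,-8.3,29.9,-17,0,0,16.3],[-1,-8.3,29.9,-17,0,0,16.3],[-1,-8.3,29.9,-17,0,0,16.3]]]'; python3 - <<'E'
from h import *
print(status.get_obs()['opening'])
f,d,P,c,E=snap('wrist'); T=pose(); q=(P-T[:3,3])@T[:3,:3]
k=(abs(q[...,0]-.06)<.06)&(abs(q[...,1])<.045)&(abs(q[...,2]+.04)<.03)&(d>0)
print(q[k].min(0),q[k].max(0))
kk=k&(q[...,0]>.04); r=cv2.minAreaRect((q[kk][:,:2]*1000).astype(np.float32)); print(r)
A=np.c_[q[kk][:,:2],np.ones(kk.sum())]; print('plane',np.linalg.lstsq(A,q[kk][:,2],rcond=None)[0])
to(press(-140,0,50),5.23)
E
```

```text
time_s: 13.62
eef_pos: [0.4661, -0.1005, 0.1521]
eef_rot: [0.0, 0.999, 0.043, -0.0]
wrist_force: [0.3, 0.0, -2.3]
opening: 0.685
grasp_force: 65.8
0.6849688630162669
[ 1.70756205e-06 -4.49580644e-02 -6.99868717e-02] [ 0.11029398  0.04408224 -0.03084926]
((74.95365142822266, 2.277578353881836), (70.59386444091797, 60.89369583129883), 0.765324056148529)
plane [ 0.00113259 -0.00170991 -0.04268361]
now [ 0.4655 -0.0981  0.1517] -> [ 0.4593 -0.097   0.05  ] row: [-0.6  -0.16 10.18] [-0.05  0.07 -0.21]
```

```bash
python3 -m handwheel '[[[-1,-0.6,-0.1,4,0,0,0],[-1,-0.6,-0.1,9,0,0,0],[-1,-0.6,-0.1,12,0,0,0],[-1,-0.6,-0.1,13.3,0,0,0],[-1,-0.6,-0.1,13.3,0,0,0],[-1,-0.6,-0.1,13.3,0,0,0]]]'; python3 - <<'E'
from h import *
f,d,P,c,E=snap('wrist'); cv2.imwrite('pics/w5.png',cv2.resize(f,(800,600)))
to(press(-72,0,.0165*1000),5.23)
E
```

```text
time_s: 14.42
eef_pos: [0.4612, -0.0962, 0.0207]
eef_rot: [0.001, 0.999, 0.046, 0.001]
wrist_force: [-0.7, 0.5, -2.5]
opening: 0.683
grasp_force: 65.7
now [ 0.4613 -0.0964  0.0208] -> [ 0.527  -0.0908  0.0165] row: [6.59 0.04 0.45] [ 0.08 -0.14  0.05]
```

View pics/w5.png

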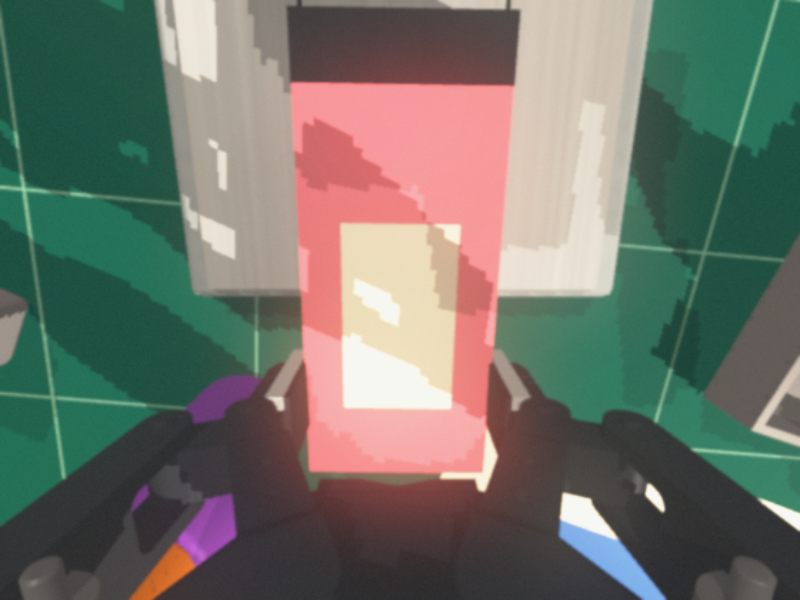

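The pad is square and centred on the bed: the lines at (299,8) and (508,8) are symmetric about it. I'll slide it under the foot now.

```bash
python3 -m handwheel '[[[-1,2,0,0.2,0,0,0],[-1,4,0,0.3,0,0,0],[-1,6,0,0.5,0,0,0],[-1,6.6,0,0.6,0,0,0],[-1,6.6,0,0.7,0,0,0],[-1,6.6,0,0.7,0,0,0]]]'; python3 -c "
from h import *
T=pose(); print(((T[:3,3]-P0)@PR)*1000); to(press(-64,0,12),5.23)"
```

```text
time_s: 15.22
eef_pos: [0.5258, -0.0902, 0.0129]
eef_rot: [0.0, 0.999, 0.046, 0.001]
wrist_force: [1.1, 0.6, 0.5]
opening: 0.687
grasp_force: 66.1
[-73.11309908   0.66585549  12.90934147]
now [ 0.5258 -0.0902  0.0129] -> [ 0.535 -0.09   0.012] row: [0.91 0.07 0.09] [ 0.02 -0.06  0.02]
```

Nearly on the bed. I'll push slowly to the stop.

```bash
python3 -m handwheel '[[[-1,0.3,0.05,0,0,0,0],[-1,0.6,0.05,0,0,0,0],[-1,0.8,0.05,0,0,0,0],[-1,0.8,0.05,0,0,0,0]]]';  python3 -m handwheel '[[[-1,0.2,0,0,0,0,0],[-1,0.4,0,0,0,0,0],[-1,0.4,0,0,0,0,0]]]'
```

```text
time_s: 15.72
eef_pos: [0.5332, -0.0901, 0.0129]
eef_rot: [0.0, 0.999, 0.046, -0.0]
wrist_force: [-3.1, -0.2, 6.5]
opening: 0.688
grasp_force: 66.8
time_s: 16.1
eef_pos: [0.5372, -0.0897, 0.0129]
eef_rot: [0.0, 0.999, 0.046, -0.0]
wrist_force: [-3.8, 0.0, 5.9]
opening: 0.682
grasp_force: 66.8
```

```bash
python3 -m handwheel '[[[-1,0.1,0,0,0,0,0],[-1,0.2,0,0,0,0,0],[-1,0.2,0,0,0,0,0]]]';  python3 -m handwheel '[[[-1,0.1,0,0,0,0,0],[-1,0.2,0,0,0,0,0],[-1,0.2,0,0,0,0,0]]]'; python3 -c "
from h import *
T=pose(); print(((T[:3,3]-P0)@PR)*1000)"
```

```text
time_s: 16.48
eef_pos: [0.5373, -0.0897, 0.0129]
eef_rot: [0.0, 0.999, 0.046, -0.002]
wrist_force: [-12.2, -2.0, 13.3]
opening: 0.685
grasp_force: 67.6
time_s: 16.85
eef_pos: [0.5372, -0.0897, 0.0129]
eef_rot: [-0.0, 0.999, 0.046, -0.005]
wrist_force: [-20.5, -3.5, 19.9]
opening: 0.686
grasp_force: 68.5
[-61.70195677   0.16611599  12.85816135]
```

Firm contact with the stop. I'll relieve the push, release, and retreat backward and up.

```bash
python3 -m handwheel '[[[-1,-0.3,0,0,0,0,0],[-1,-0.3,0,0,0,0,0],[1,-0.3,0,0,0,0,0],[1,-0.3,0,0,0,0,0],[1,-0.3,0,0,0,0,0],[1,-2,0,-3,0,0,0],[1,-5,0,-8,0,0,0],[1,-6,0,-14,0,0,0],[1,-6,0,-20,0,0,0],[1,-6,0,-20,0,0,0]]]'; python3 -m handwheel '[[[1,0,0,0,0,0,0],[1,0,0,0,0,0,0]]]'; python3 - <<'E'
from h import *
for n in('wrist','top'):
    f,d,P,c,E=snap(n); L=(P-P0)@PR*1000
    k=(L[...,2]>47)&(L[...,2]<63)&(L[...,0]<-2)&(L[...,0]>-130)&(abs(L[...,1])<60)
    q=L[k]; print(n,k.sum(),q.min(0),q.max(0)); r=cv2.minAreaRect(q[:,:2].astype(np.float32)); print(r,np.median(q[:,2]))
    b=(abs(L[...,2]-30)<5)&(L[...,0]>-140)&(L[...,0]<-90)&(abs(L[...,1])<100); print('bed y',np.percentile(L[b][:,1],[.5,99.5]), L[b][:,0].min())
    if n=='wrist': cv2.imwrite('pics/w6.png',cv2.resize(f,(800,600)))
E
```

```text
time_s: 18.1
eef_pos: [0.4853, -0.096, 0.2183]
eef_rot: [0.003, 0.999, 0.046, 0.005]
wrist_force: [0.1, -0.5, -0.3]
opening: 1.0
grasp_force: 0.0
time_s: 18.35
eef_pos: [0.4809, -0.0941, 0.2105]
eef_rot: [-0.001, 0.999, 0.046, -0.002]
wrist_force: [-0.1, -0.0, -1.1]
opening: 1.0
grasp_force: 0.0
wrist 5031 [-91.9841131  -28.95802935  52.82960111] [-2.2014207  31.8119117  57.79267884]
((-47.17646026611328, 1.3141727447509766), (59.988773345947266, 90.20504760742188), 89.3315200805664) 55.28937918762639
bed y [-82.00597737  82.39415969] -115.01679759001414
top 36 [-85.79260282 -26.61471278  49.58799312] [-2.07964906 30.85130795 60.18784045]
((-31.916149139404297, 18.03443145751953), (48.74692916870117, 96.37284088134766), 59.29298782348633) 55.776146846951534
bed y [68.79708401 84.32696406] -117.19590622837163
```

View pics/w6.png

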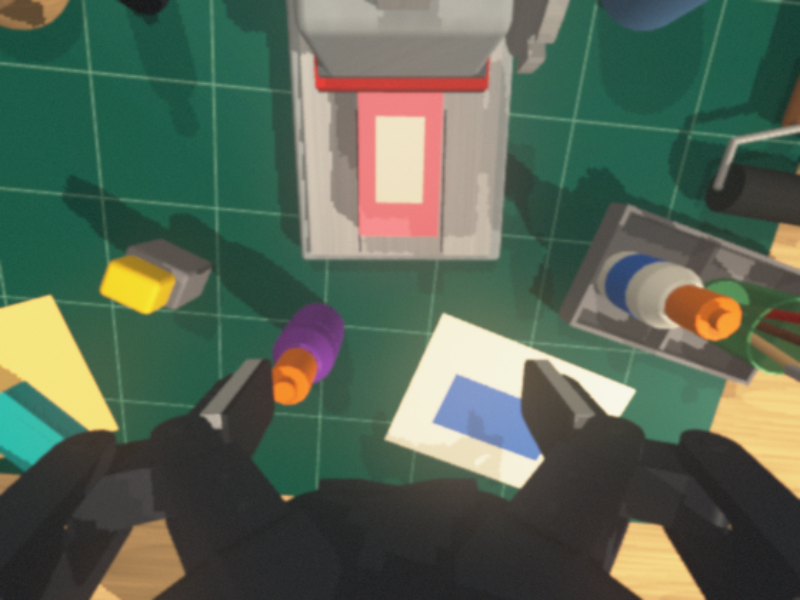

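The pad lies under the foot, square, at (398,165), with its edges just inside the bed lines. Next, a free-air check that the tilted end-of-swing pose is reachable.

```bash
cat >> h.py <<'E'
def lev(a,t,r=159,o=34,y=-85):
    t=np.radians(t); return press(53-r*np.sin(a)+o*np.sin(t), y, 145+r*np.cos(a)-o*np.cos(t))
E
python3 -c "
from h import *
to(lev(1.2,45),5.23,45); to(lev(1.2,68),5.23,68)"
```

```text
now [ 0.4811 -0.0942  0.2107] -> [ 0.5356 -0.1753  0.1786] row: [4.69 8.59 3.18] [-1.000e-01  4.516e+01 -1.000e-02]
now [ 0.4811 -0.0942  0.2107] -> [ 0.543  -0.1746  0.1899] row: [5.43 8.59 2.05] [-1.000e-01  6.816e+01 -3.000e-02]
```

```bash
python3 -m handwheel '[[[0.7,0,8.6,0,0,0,0],[0.7,2,8.6,1,0,10,0],[0.7,3,8.6,2,0,20,0],[0.7,4,8.6,3,0,30,0],[0.7,4.7,8.6,3.2,0,40,0],[0.7,4.9,8.6,3,0,50,0],[0.7,5.2,8.6,2.5,0,60,0],[0.7,5.4,8.6,2,0,68,0],[0.7,5.4,8.6,2,0,68,0],[0.7,5.4,8.6,2,0,68,0]]]'; python3 -c "
from h import *
print(status.get_obs()['q'].round(3)); to(lev(1.2,68),5.23,68)"
```

```text
time_s: 19.7
eef_pos: [0.5429, -0.175, 0.1906]
eef_rot: [-0.027, 0.829, 0.036, 0.558]
wrist_force: [-0.7, 0.1, 0.8]
opening: 0.852
grasp_force: 0.0
[-1.124 -0.02   2.404  1.542  1.053 -0.731]
now [ 0.5429 -0.175   0.1906] -> [ 0.543  -0.1746  0.1899] row: [-0.06 -0.04  0.04] [-0.04  0.12 -0.23]
```

```bash
python3 -c "
from h import *
to(lev(1.2,0)+[0,0,.17],5.23,0); to(lev(0,0)+[0,0,.10],5.23,0)"
```

```text
now [ 0.5429 -0.175   0.1906] -> [ 0.5117 -0.1775  0.3386] row: [12.53 -0.09 -8.48] [ -0.17 -67.88  -0.18]
now [ 0.5429 -0.175   0.1906] -> [ 0.6592 -0.164   0.37  ] row: [21.02 -0.12  4.07] [ -0.17 -67.88  -0.18]
```

```bash
python3 -m handwheel '[[[0.7,4,-0.1,-6,0,-10,0],[0.7,8,-0.1,-8,0,-20,0],[0.7,12.5,-0.1,-8.5,0,-30,0],[0.7,12.5,-0.1,-8.5,0,-40,0],[0.7,12.5,-0.1,-8.5,0,-50,0],[0.7,12.5,-0.1,-8.5,0,-60,0],[0.7,16.5,-0.1,-2,0,-68,0],[0.7,21,-0.1,4.1,0,-68,0],[0.7,21,-0.1,4.1,0,-68,0],[0.7,21,-0.1,4.1,0,-68,0]]]'; python3 - <<'E'
from h import *
f,d,P,c,E=snap('wrist'); cv2.imwrite('pics/w7.png',cv2.resize(f,(800,600)))
L=(P-P0)@PR*1000
k=(L[...,2]>285)&(L[...,2]<340)&(abs(L[...,0]-53)<30)&(abs(L[...,1]+85)<32)
print(k.sum(),np.percentile(L[k],[1,50,99],axis=0))
t=k&(L[...,2]>322); print('top',t.sum(),L[t].min(0),L[t].max(0)); red=k&(f[...,2]>120)&(f[...,1]<70); print('red',red.sum(),np.percentile(L[red],[2,98],axis=0) if red.any() else 0)
to(lev(0,0),5.23); print(status.get_obs()['q'].round(2))
E
```

```text
time_s: 20.95
eef_pos: [0.6628, -0.1621, 0.3693]
eef_rot: [0.0, 0.999, 0.047, -0.001]
wrist_force: [1.0, -0.6, -0.5]
opening: 0.85
grasp_force: 0.0
1884 [[  42.85019272 -105.03275614  288.27792058]
 [  61.21488021  -87.41073783  328.82914616]
 [  71.23969065  -72.6210632   331.41110019]]
top 1476 [  41.97416831 -105.48201618  322.01073657] [ 71.31303062 -72.49164433 332.27539438]
red 263 [[  47.72189202 -105.48030007  296.6486085 ]
 [  66.09033104  -98.23392757  324.28845128]]
now [ 0.6611 -0.1626  0.3702] -> [ 0.6592 -0.164   0.27  ] row: [-0.19  0.12 10.02] [0.02 0.09 0.11]
[-0.41  0.35  1.08 -0.    1.71  1.06]
```

View pics/w7.png

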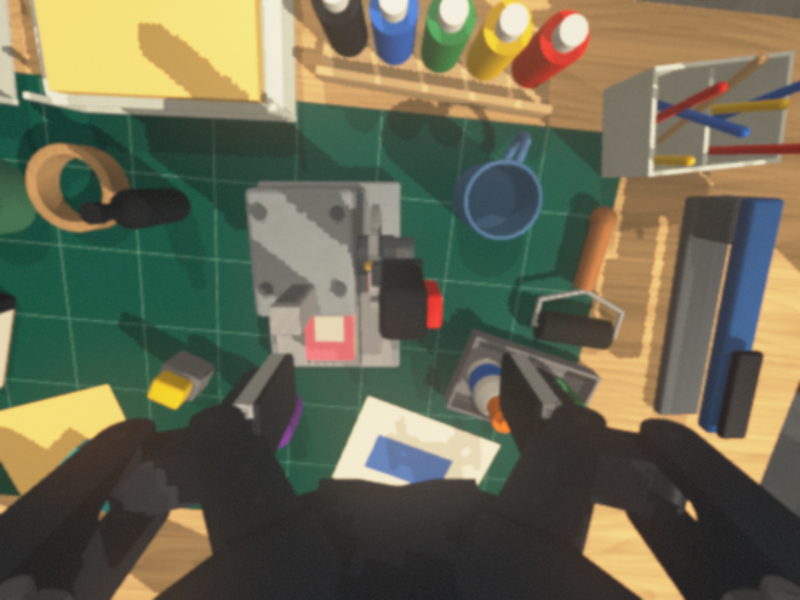

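The grip is at (402,300) with the red button at (434,303), between the finger lines. I'll descend and pinch.

```bash
python3 -m handwheel '[[[0.7,-0.2,0.2,4,0,0,0],[0.7,-0.2,0.2,8,0,0,0],[0.7,-0.2,0.2,10,0,0,0],[0.7,-0.2,0.2,10,0,0,0]]]';  python3 -m handwheel '[[[-1,0,0,0,0,0,0],[-1,0,0,0,0,0,0],[-1,0,0,0,0,0,0],[-1,0,0,0,0,0,0],[-1,0,0,0,0,0,0],[-1,0,0,0,0,0,0]]]'; python3 - <<'E'
from h import *
T=pose(); print((T[:3,3]-P0)@PR*1000)
h=press(53,-85,145)
for a in (15,30,45,60,70):
    t=np.radians(a)
    rot_=R.from_rotvec(PR@np.array([0,-t,0])).as_matrix(); p=h+rot_@(T[:3,3]-h)
    s=T[:3,:3].T@(p-T[:3,3])*100; w=R.from_matrix(T[:3,:3].T@rot_@T[:3,:3]).as_rotvec(degrees=True); print(a,s.round(2),w.round(2))
E
```

```text
time_s: 21.5
eef_pos: [0.6567, -0.1657, 0.2712]
eef_rot: [-0.0, 0.999, 0.045, -0.001]
wrist_force: [-0.3, -1.0, -0.0]
opening: 0.848
grasp_force: 0.0
time_s: 22.25
eef_pos: [0.6588, -0.1659, 0.2749]
eef_rot: [0.001, 0.999, 0.046, 0.002]
wrist_force: [-2.3, 2.9, 6.7]
opening: 0.298
grasp_force: 62.2
[ 52.41582097 -86.84462846 274.91244146]
15 [-3.36 -0.    0.45] [-1.0e-02  1.5e+01  4.0e-02]
30 [-6.49 -0.01  1.75] [-2.e-02  3.e+01  7.e-02]
45 [-9.18 -0.01  3.81] [-3.0e-02  4.5e+01  1.1e-01]
60 [-11.24  -0.02   6.51] [-4.0e-02  6.0e+01  1.4e-01]
70 [-12.2   -0.03   8.56] [-4.0e-02  7.0e+01  1.6e-01]
```

The button is fully in (opening about 25 mm). Swinging the lever along its arc.

```bash
python3 -m handwheel '[[[-1,-1.8,0,0.1,0,8,0],[-1,-3.6,0,0.5,0,16,0],[-1,-5.3,0,1.1,0,24,0],[-1,-6.9,0,2,0,32,0],[-1,-8.4,0,3,0,40,0],[-1,-9.7,0,4.3,0,48,0],[-1,-10.8,0,5.7,0,56,0],[-1,-11.7,0,7.3,0,64,0],[-1,-12.2,0,8.6,0,70,0],[-1,-12.2,0,8.6,0,70,0]]]'; python3 - <<'E'
from h import *
T=pose(); v=(T[:3,3]-P0)@PR*1000-[53,-85,145]; print(v,np.hypot(v[0],v[2]),'angle tcp',np.degrees(np.arctan2(-v[0],v[2])),'tool tilt',np.degrees(np.arctan2(*( (T[:3,2]@PR)[[0,2]]*[1,-1]))))
E
```

```text
time_s: 23.5
eef_pos: [0.5383, -0.1767, 0.1891]
eef_rot: [-0.028, 0.815, 0.038, 0.578]
wrist_force: [65.6, 16.5, 1.3]
opening: 0.3
grasp_force: 69.6
[-121.59316771   -1.58037146   44.11979223] 129.35012370152927 angle tcp 70.05681710551397 tool tilt 70.66377699003586
```

The arc is done, at about 70° against the 68.75° stop, but there is a 65 N force along the lever. I'll relieve that and press slightly further to be sure of the stop.

```bash
python3 -m handwheel '[[[-1,0,0,0.3,0,0,0],[-1,-0.3,0,0.3,0,1,0],[-1,-0.3,0,0.3,0,1,0]]]'; python3 - <<'E'
from h import *
T=pose(); v=(T[:3,3]-P0)@PR*1000-[53,-85,145]; print(v,np.hypot(v[0],v[2]),'angle tcp',np.degrees(np.arctan2(-v[0],v[2])))
print(status.get_obs()['wrist_force']@T[:3,:3])
g,*_=snap('scene'); cv2.imwrite('pics/s8.png',cv2.resize(g[150:320,150:350],None,fx=3.5,fy=3.5))
E
```

```text
time_s: 23.88
eef_pos: [0.54, -0.1764, 0.1887]
eef_rot: [-0.028, 0.809, 0.039, 0.586]
wrist_force: [-33.1, 11.4, 41.1]
opening: 0.297
grasp_force: 85.2
[-119.85014092   -1.43732174   43.69438843] 127.56667221245142 angle tcp 69.96939893479605
[ 29.14723814 -14.48660316 -43.08426913]
```

View pics/s8.png

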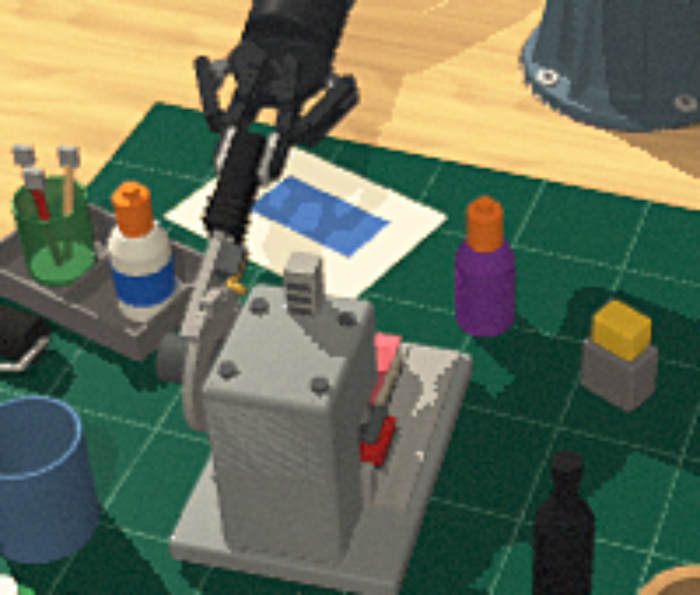

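The lever is down and pushing harder does not move it, so it is on its stop. The bottle is upright at (140,250). I'll release and back off along the lever.

```bash
python3 -m handwheel '[[[-1,0,0,-0.2,0,0,0],[0.7,0,0,-0.2,0,0,0],[0.7,0,0,-0.2,0,0,0],[0.7,0,0,-0.2,0,0,0],[0.7,0,0,-0.2,0,0,0],[0.7,0,0,-4,0,0,0],[0.7,0,0,-8,0,0,0],[0.7,2,0,-12,0,0,0],[0.7,8,0,-12,0,0,0],[0.7,8,0,-12,0,0,0]]]';python3 -m handwheel '[[[0.7,6,0,0,0,-20,0],[0.7,6,0,0,0,-20,0],[0.7,6,0,0,0,-20,0],[0.7,6,0,0,0,-20,0],[0.7,6,0,0,0,-20,0],[0.7,6,0,0,0,-20,0],[0.7,6,0,0,0,-20,0],[0.7,6,0,0,0,-20,0]]]'; python3 - <<'E'
from h import *
f,d,P,c,E=snap('scene'); t,_,Q,_,_=snap('top')
cv2.imwrite('pics/fin.png',np.hstack([cv2.resize(f[150:320,150:350],(400,340)),cv2.resize(t[100:270,240:440],(400,340))]))
for n,PP in(('scene',P),('top',Q)):
    L=(PP-P0)@PR*1000
    k=(abs(L[...,1]+85)<30)&(L[...,0]<-40)&(L[...,0]>-140)&(L[...,2]>150)&(L[...,2]<250); print(n,k.sum(),np.percentile(L[k],[2,50,98],axis=0) if k.any() else 0)
E
```

```text
time_s: 25.18
eef_pos: [0.4512, -0.1873, 0.301]
eef_rot: [-0.021, 0.813, 0.04, 0.581]
wrist_force: [-0.4, 0.1, -0.2]
opening: 0.849
grasp_force: 0.0
time_s: 26.18
eef_pos: [0.4704, -0.1833, 0.353]
eef_rot: [-0.02, 0.902, 0.041, 0.43]
wrist_force: [0.0, -0.2, 1.1]
opening: 0.852
grasp_force: 0.0
scene 356 [[-108.97951983 -104.85801756  177.58200848]
 [ -75.93293247  -82.55746916  207.12122857]
 [ -40.83697763  -72.27903424  222.88394782]]
top 460 [[-119.96325784 -103.43983184  186.7134698 ]
 [ -84.17506511  -84.46038324  212.17925111]
 [ -41.96042269  -71.46418626  226.27710107]]
```

View pics/fin.png

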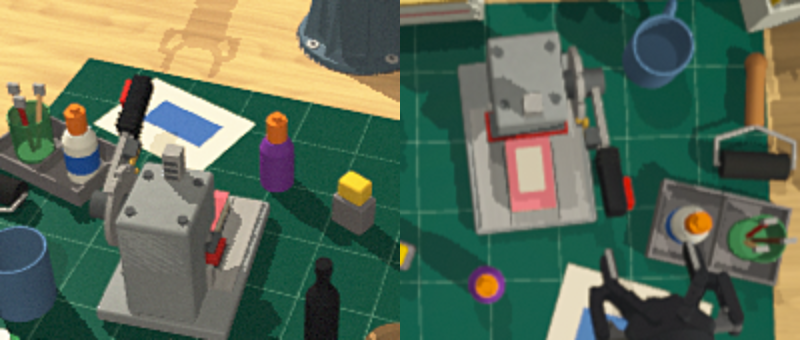

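The lever stays down in the lowest notch: its tip is at press x = -119, where 1.2 rad puts it, and the button has sprung out. The pad is under the foot and the bottle is upright in the tray.

```bash
python3 -c "
from h import *
print(ctrl.hand_in())"
```

```text
the job is handed in; nothing more can be done
None
```

The job is handed in after about 26 s of robot time: the glue bottle stands in the empty half of its tray, and the pink pad is pushed against the back stop (about 1–2 mm off centre) with the lever latched in its lowest notch; nothing else looked moved, though I checked that only by eye.

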